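Hold the clear glass cell in the light meter

ROBOT

A 7-joint arm with a two-finger parallel gripper is mounted at the origin on the work surface. World frame = base frame: x ahead of the robot, y to its left, z up, the work surface at z = 0. Lengths are in m, angles in rad, forces in N, time in s.
With the tool pointing down it reaches from about 0.35 to 0.9 m from the base axis. Payload 7.2 kg.
Tool frame: the origin (TCP) lies at the very end of the fingers, on their centre line; the grasp point (between the pads) lies 19 mm behind it (bot.tcp_to_grasp is the distance from the TCP to the grasp point, in m); z points along the fingers, y is the line along which they close (so a half turn about z gives the same grasp; the last joint's range is limited). The gripper opens to 85 mm and grips with 20 to 120 N. Pads are 22 mm wide; open, the fingers measure 114 mm over their backs; the gripper's body (76 mm by 85 mm) begins 54 mm behind the grasp point. The pads swing forward as they close: fully open they stand 13 mm farther back than shut.
Start: joints at [-1.216, 0.411, -0.013, 1.596, 0.006, 1.134, -0.082], TCP at [0.256, 0.57, 0.198] pointing down, gripper open.
Joint ranges: [-2.95, 2.95], [-0.29, 1.99], [-1.47, 1.44], [0.14, 2.54], [-1.03, 4.17], [0.13, 1.85], [-2.86, 2.86]. Speed limits (rad/s): [2.39, 2.39, 3.01, 3.01, 3.14, 3.14, 3.14].

INTERFACE

Orientations are given as a 3x3 rotation matrix whose columns are the frame's x, y, z axes.
In Python, from cell import bot gives the robot as it stands.
- The arm moves only by the tool apply_moves, never from a script. Its argument "commands" is a list of rows, each a list of 3 entries, a list of its own where there are three numbers: the shift along the tool's x, y, z in cm, then the turn, a rotation vector about the tool's x, y, z in degrees, then the finger opening in cm, from 0 to 8.54. In form: [[[x, y, z], [ax, ay, az], fingers], ...]. A call has 1 to 8 rows; each row shifts and turns the commanded pose from where the row before left it, along the tool's axes as they then stand; what a row does not reach is not made up. A row lasts 1/10 s, in which the tool goes at most 50 mm and 8.59 degrees, less where a joint would pass 70% of its speed; a pose out of reach is approached as far as the arm can. A call is refused whole if a number of a shift passes 5 or a number of a turn 8.59, either way. A call with a gripper value outside its range is refused whole. The fingers move at their own pace and stop on an object; "newtons" is the grip in N (left out, the last holds). Time passes only in rows, so rows that do not move let the fingers close. It gives the time, the measured TCP pose, the force, the opening and the grip force at its end, in the units of the state.
- bot.observe(): the state, without advancing time (a new reading comes with each control period).
- bot.grab_frame(name): name is "scene" or "top"; returns a dict with "img" (400x640x3 uint8, red, green, blue), "fx", "fy", "cx", "cy" (pixels), "R" (3x3) and "t" (3): a world point X has camera coordinates R X + t. Camera axes: x right, y down, z forward; pixel columns grow to the right and rows downward; lengths in m; the calibration is good to about 2 mm. A picture is of the moment at which its call begins. There is no depth.
- bot.close_job(): hands the job in; it is judged then, once.
Trained networks look in the newest picture that a camera, given by its name, has taken for a name from the list of things; names that differ only in an ending like _2 or _b are one class to them, and where a whole thing is asked for, a point or a joint stands for the part that bears it (a point fixed in the world has none). Each returns a list of dicts, best first, with "p" (0 to 1); they miss things now and then, are a little off and sometimes report something else, mostly with a low value. They report only what shows in the picture. A call takes as long as a camera call. They do not tell look-alikes from the thing itself.
- bot.find_in(target, camera): "position" ([x, y, z] in m, in the coordinates of the camera as it stood for that picture, good to about 4 mm: the middle of the surface that is visible of it).
- bot.landmark_of(target, camera): "position" ([x, y, z] in m, in the coordinates of the camera as it stood for that picture, good to about 4 mm: a listed point, or the origin of a listed thing).
The state is a dict: "clock": time; "joints": joint angles; "qvel": joint speeds; "joint_efforts": joint torques, N m; "tool_pos": TCP position; "tcp_rot": TCP orientation; "contact_force": force on the tool from outside, world axes, zero at the start; "torque": the same for the moment, N m; "finger_gap": finger opening in m; "finger_force": force on a finger pad.
Only numpy, scipy, OpenCV 4.12 (cv2) and the standard library are available. Lean on these libraries where they do the work, as an engineer would, in place of code of your own. Each camera call takes 0.05 s, during which the arm holds its last target. There are 200 camera calls.

TASK

Zero the light meter by pushing its sprung red-barred shutter lever all the way to its stop, and letting it return fully home. Then pick the clear glass cell (blue cap) off the tray, gripping only its white frosted faces and never touching the polished ones, and hold it upright in the middle of the light path between the meter's two heads, squared up so that the beam goes straight through the printed square on both polished faces. Finish while still holding it there in the air, without bumping the meter with it, and leave the amber cell, the tape measure and the steel weight where they are.

Things in the scene. Friction and masses are not known exactly. Their poses are not given: they have to be found in the camera images.
- meter: Light meter, fixed. Origin on the table under the middle of the light path. Base plate 100 (x) by 240 mm (y -100 to +140), 20 mm high. Two grey heads with blue tops, 70 (x) by 48 mm, 131 mm high: emitter (yellow lens) on +y, receiver on -y. Their lens tubes face each other along y across a 68 mm gap (y -34 to +34), open above and to both x sides. The lever is outside the emitter head, at y +122.
- beam (a point): Middle of the light path: midway between the two lenses, 110 mm above the table. Axes as the meter's: the beam runs along y.
- lever (a joint): Sprung shutter lever of the meter: 0 = home, leaning 0.35 rad to the meter's -x; 0.7 rad = at its stop, leaning 0.35 rad to +x. Push the red bar to the meter's +x. A spring returns it to 0 when let go (at the bar about 1.5 N at home, 5 N at the stop). It swings a black shutter blade into the beam by the emitter lens; at home the blade is clear.
- lever_bar (a point): Centre of the red cross-bar at the top of the lever: a cylinder 16 mm thick and 50 mm long along the meter's y. At home it is 29 mm to the -x side of the hinge and 140 mm above the table; it moves on an 85 mm radius (top of arc 145 mm high) to 29 mm on the +x side. The steel arm under it is 10 mm thick.
- lever_hinge (a point): Hinge of the lever, axis along the meter's y, at meter x 0, y +122 mm, 60 mm above the table. Fixed to the lever: its axes turn with it.
- tray: Grey sample tray with blue felt, fixed: 120 mm (x) by 190 mm (y), rim 14 mm high, felt surface 6 mm above the table. Origin at the table under its centre. One cell stands in each half (about 50 mm either side of the centre along y, sides unknown).
- cell: Clear (pale blue) glass cell, about 145 g, upright: 24 (x) by 30 (y) by 80 mm, plus a blue cap 20 by 26 by 8 mm on top. Origin at the centre of its underside. White frosted faces (30 mm wide) look to +x and -x, 24 mm apart: grip across these. Clear polished faces look to +y and -y, 30 mm apart; each has a dark square outline, 16 mm wide, centred 26 mm above the underside.
- cell_polished: The two clear polished faces of the clear cell (same origin and axes as cell). They start looking to the robot's left and right, within about 0.8 rad. Not to be touched by the robot.
- cell_window (a point): Centre of the clear cell at the height of the printed squares, 26 mm above its underside. Axes as the cell's; the light must pass along the cell's y.
- amber: The amber glass cell, same shape and size as the clear one but orange-brown, with an orange cap and dull amber frosted faces; leave it alone. Origin at the centre of its underside.
- tape: Yellow and black tape measure, 70 (x) by 36 (y) by 62 mm high, loose on the table; leave it alone. Origin at the centre of its underside.
- weight: Dark steel paperweight disc, 50 mm across and 22 mm high, loose on the table; leave it alone. Origin at the centre of its underside.
Mind the look-alikes: they are no part of the job. What is shaped like the cell but purple is not meant.

How it is judged:
On the way, in this order (a step that is already met when the one before it is completed fails the run):
1. the lever is at its stop (0.64 rad or more) (value of joint lever above 0.64 rad), for 0.1 s.
2. the lever has sprung back home (below 0.06 rad) (value of joint lever below 0.06 rad), for 0.2 s.
3. the clear cell is held by the fingers, lifted 30 mm off the tray (height (world z) of cell above 0.036 m and contact force between cell and the fingers above 1 N), for 0.2 s.
At the end, for the whole second after the job is handed in: Cell held still in the fingers, off the meter: window within 7 mm of the beam sideways, 8 mm in height, 12 mm along it; square within 0.15 rad, upright within 0.12; polished faces untouched; lever below 0.06 rad; amber cell, tape and weight within 20 mm of their starts, upright within 0.1 rad (x of cell_window in the frame of beam between -0.007 and 0.007 m and y of cell_window in the frame of beam between -0.012 and 0.012 m and z of cell_window in the frame of beam between -0.008 and 0.008 m and angle between the y axis of cell and the y axis of meter, either way round below 0.15 rad and angle between cell's own z axis and vertical below 0.12 rad and height (world z) of cell above 0.06 m and contact force between cell and the fingers above 1 N and contact force between cell and meter below 0.1 N and contact force between cell_polished and the fingers below 0.1 N and linear speed of cell below 0.02 m/s and value of joint lever below 0.06 rad and distance of each of amber, tape, weight from where it was at the start of the episode below 0.02 m and angle between each of amber, tape, weight's own z axis and vertical below 0.1 rad); the arm keeps its last pose, push and grip.
It fails at once if the robot touches a polished face of the clear cell (contact force between cell_polished and the fingers above 0.5 N or contact force between cell_polished and the arm above 0.5 N).
It fails at once if the clear cell bumps the meter (contact force between cell and meter above 2 N).
It fails at once if a bystander is moved more than 30 mm or tipped (distance of any of amber, tape, weight from where it was at the start of the episode above 0.03 m or angle between any of amber, tape, weight's own z axis and vertical above 0.4 rad).
It also fails if it takes over 61 s, if anything falls off the work surface, if the arm or the gripper's body presses on something with over 40 N, if the wrist force passes 120 N, or if a joint passes its speed limit or range.

## Working session

There is one attempt and no reset: what is moved stays moved. The work goes in short steps, Python scripts to look and compute and a tool call to move; the robot and the scene stay as the last step left them, time stands still between calls to the robot, and variables do not carry over. Pictures are saved under pics/ and viewed, at most 10 in all, crops included, and the job is handed in when it is done.

Besides the shell and the picture viewer there is one more tool, called as name([rows], argument=value, ...), one row to a line, values as JSON. apply_moves: Moves the arm, as the interface text tells. Its arguments: {"type":"object","properties":{"commands":{"type":"array","items":{"type":"array"}},"newtons":{"type":"number"}},"required":["commands"]}

```bash
mkdir -p pics; ls; cat > h.py <<'E'
import numpy as np, cv2
from cell import bot
np.set_printoptions(precision=4,suppress=True)
def frame(n):
    f=bot.grab_frame(n); f['R']=np.array(f['R']); f['t']=np.array(f['t']); return f
def w(f,p): return f['R'].T@(np.array(p)-f['t'])
def px(f,X):
    c=f['R']@np.array(X)+f['t']; return np.array([f['fx']*c[0]/c[2]+f['cx'],f['fy']*c[1]/c[2]+f['cy']])
def ray(f,u,v,z):
    d=f['R'].T@np.array([(u-f['cx'])/f['fx'],(v-f['cy'])/f['fy'],1]); o=-f['R'].T@f['t']
    return o+d*(z-o[2])/d[2]
def save(f,n): cv2.imwrite('pics/'+n+'.png',cv2.cvtColor(f['img'],cv2.COLOR_RGB2BGR))
E
python3 - <<'E'
from h import *
s=bot.observe(); print(s['clock'],s['tool_pos'],np.array(s['tcp_rot']),s['finger_gap'])
for c in ['scene','top']:
    f=frame(c); save(f,c+'0'); print(c, -f['R'].T@f['t'], f['R'][2])
    for t in ['meter','beam','lever_bar','lever_hinge','tray','cell','cell_window','amber','tape','weight']:
        for d in bot.landmark_of(t,c)[:3]: print(t,round(d['p'],2),w(f,d['position']),px(f,w(f,d['position'])).round())
print(bot.observe()['clock'])
E
```

```text
pics
0.0 [0.2563 0.5694 0.1974] [[-0.912   0.4103 -0.0006]
 [ 0.4103  0.912  -0.0016]
 [-0.0001 -0.0017 -1.    ]] 0.08544365502075331
scene [0.9745 0.5867 0.6635] [-0.4626 -0.6104 -0.6429]
meter 0.82 [ 0.6052 -0.174  -0.0003] [259. 194.]
meter 0.31 [ 0.6265 -0.0524  0.0594] [275. 203.]
beam 0.98 [ 0.606  -0.1767  0.1085] [253. 160.]
lever_bar 0.66 [ 0.5917 -0.0536  0.1377] [284. 171.]
lever_hinge 0.65 [ 0.6296 -0.0573  0.0626] [273. 201.]
tray 0.88 [0.5105 0.1851 0.0031] [377. 253.]
cell 0.86 [0.5003 0.1274 0.0035] [363. 237.]
cell 0.81 [0.5224 0.0261 0.0023] [329. 219.]
cell_window 0.85 [0.5261 0.0234 0.0233] [327. 213.]
cell_window 0.6 [0.5036 0.1281 0.033 ] [363. 229.]
amber 0.85 [0.5038 0.2268 0.003 ] [393. 263.]
weight 0.59 [ 0.3961 -0.0571 -0.0027] [345. 185.]
top [0.4995 0.0665 0.9706] [ 0.0887 -0.0112 -0.996 ]
meter 0.96 [ 0.6066 -0.1781 -0.0025] [414. 202.]
beam 0.64 [ 0.61   -0.1744  0.107 ] [425. 194.]
lever_bar 0.64 [ 0.5957 -0.0558  0.1374] [372. 201.]
lever_hinge 0.7 [ 0.6249 -0.0576  0.057 ] [367. 192.]
lever_hinge 0.4 [ 0.61   -0.1734  0.1099] [425. 194.]
tray 0.92 [0.5135 0.181  0.0034] [264. 245.]
tray 0.25 [ 0.6096 -0.1763  0.1069] [426. 194.]
cell 0.72 [ 0.5205  0.0233 -0.0002] [331. 240.]
cell 0.49 [0.504  0.1268 0.0049] [287. 248.]
cell_window 0.73 [0.5013 0.1279 0.0322] [286. 249.]
cell_window 0.56 [0.524  0.0253 0.0215] [330. 238.]
amber 0.47 [0.5068 0.2275 0.0038] [244. 248.]
tape 0.76 [ 0.7148  0.1834 -0.0025] [262. 160.]
weight 0.85 [ 0.3974 -0.0558  0.0007] [366. 292.]
1.1
```

View pics/scene0.png

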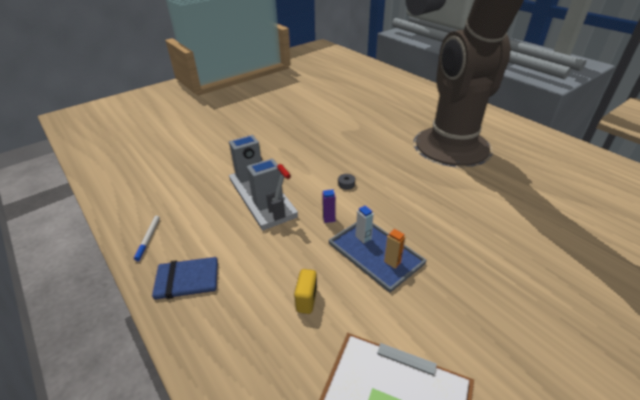

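View pics/top0.png

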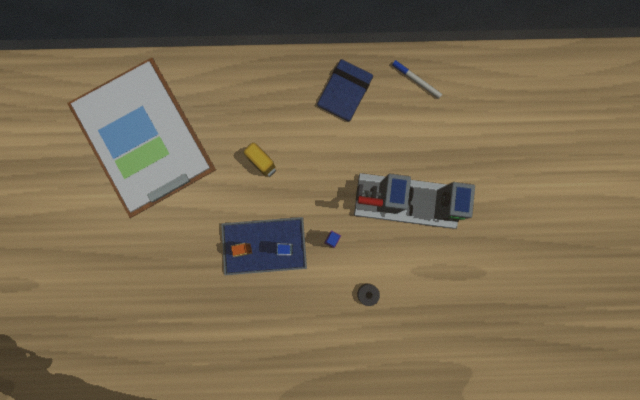

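Clear cell (blue cap) is at scene (365,225) / top (284,249) in the tray; amber at (240,249); purple decoy at top (332,239). Lever bar is red at top (371,201), on the meter's -x side; the weight is at (368,294). Now yaws.

```bash
python3 - <<'E'
from h import *
T=frame('top');S=frame('scene')
import pickle; pickle.dump((T,S),open('f.pkl','wb'))
def crop(f,u,v,r,k): return cv2.resize(f['img'][v-r:v+r,u-r:u+r],None,fx=k,fy=k,interpolation=cv2.INTER_CUBIC)
a=np.hstack([crop(T,284,249,20,10),crop(S,364,225,25,8)])
b=cv2.resize(T['img'][165:240,345:485],(800,429),interpolation=cv2.INTER_CUBIC)[:,:]
b=cv2.resize(b,(373,200))
cv2.imwrite('pics/c1.png',a[:,:,::-1])
cv2.imwrite('pics/c2.png',cv2.resize(T['img'][165:240,345:485],(784,420),interpolation=cv2.INTER_CUBIC)[:,:,::-1])
hsv=cv2.cvtColor(T['img'],cv2.COLOR_RGB2HSV)
# blue head tops and cap
def blob(u,v,r,z):
    m=np.zeros(hsv.shape[:2],np.uint8); s=np.s_[v-r:v+r,u-r:u+r]
    h=hsv[s]; m[s]=((h[...,0]>100)&(h[...,0]<130)&(h[...,1]>120)&(h[...,2]>70))*255
    n,l,st,c=cv2.connectedComponentsWithStats(m); i=1+np.argmax(st[1:,4])
    ys,xs=np.where(l==i); P=np.array([ray(T,x,y,z)[:2] for x,y in zip(xs,ys)])
    box=cv2.minAreaRect((P*1000).astype(np.float32)); print(st[i],P.mean(0),box)
    return P.mean(0)
e=blob(399,191,16,.131); r=blob(463,200,16,.131); d=e-r
print('yaw y axis',np.arctan2(-d[0],d[1]),np.linalg.norm(d))
blob(284,249,7,.094)
E
```

```text
[390 179  16  24 296] [ 0.6153 -0.1112] ((615.4207763671875, -111.36457824707031), (27.607162475585938, 46.59965896606445), 80.95503234863281)
[455 188  15  24 301] [ 0.5943 -0.2437] ((594.5677490234375, -243.69346618652344), (27.342819213867188, 46.880767822265625), 81.13402557373047)
yaw y axis -0.1572222575056705 0.1340794162329318
[278 244  12  10 108] [0.5023 0.1284] ((503.3366394042969, 128.1776885986328), (23.375722885131836, 18.96953582763672), 88.52111053466797)
```

View pics/c1.png

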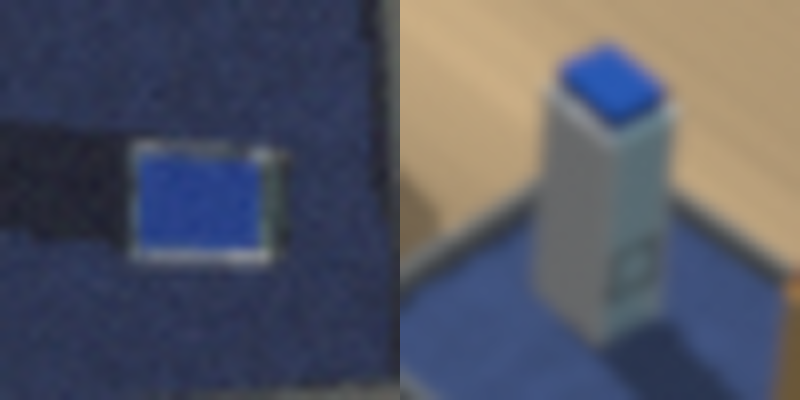

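View pics/c2.png

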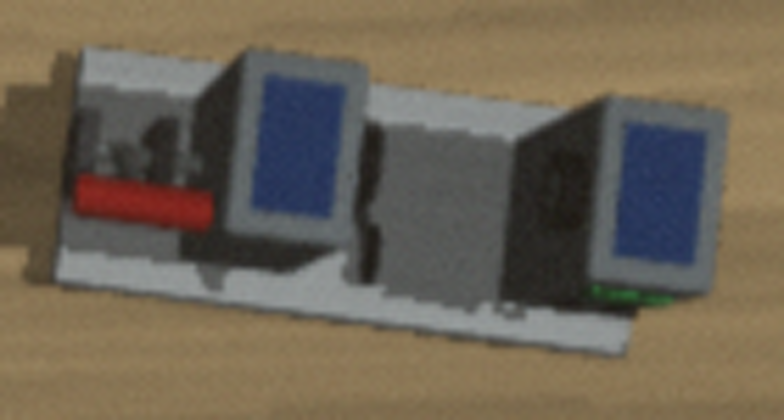

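Top crop: cell cap edges nearly level, so cell yaw ≈ -0.03 with frosted faces on ±x. Meter yaw ≈ -0.157, beam ≈ (0.605,-0.177). The scene crop shows the printed square on the +y face.

```bash
cat >> h.py <<'E'
from scipy.spatial.transform import Rotation as Ro
B=np.array([.605,-.177]); yawm=-.157
mx=np.array([np.cos(yawm),np.sin(yawm)]); my=np.array([-mx[1],mx[0]])
def M(x,y,z): return np.r_[B+x*mx+y*my,z]
def Rdown(a): # tool y at world angle a, z down
    y=np.array([np.cos(a),np.sin(a),0]); z=np.array([0,0,-1.]); return np.c_[np.cross(y,z),y,z]
def plan(p,a,n,g):
    s=bot.observe(); P=np.array(s['tool_pos']);R=np.array(s['tcp_rot']); p=np.array(p)
    for i in range(n):
        k=1/(n-i); sh=np.round(100*R.T@((p-P)*k),1 if n>2 else 2)
        rv=np.round(np.degrees(Ro.from_matrix(R.T@Rdown(a)).as_rotvec())*k,1)
        print([sh.tolist(),rv.tolist(),g],end=',\n' if i%8==7 else ',')
        P=P+R@sh/100; R=R@Ro.from_rotvec(np.radians(rv)).as_matrix()
    print('\nend',P)
E
python3 - <<'E'
from h import *
t=M(-.08,.122,.2); print(t); plan(t,yawm,20,0)
E
```

```text
[ 0.5451 -0.044   0.2   ]
[[-2.6, -2.2, -0.0], [0.0, -0.0, 3.7], 0],[[-2.7, -2.0, -0.0], [0.0, -0.0, 3.7], 0],[[-2.8, -1.9, -0.0], [0.0, -0.0, 3.7], 0],[[-3.0, -1.7, -0.0], [0.0, -0.0, 3.7], 0],[[-3.1, -1.5, -0.0], [0.0, -0.0, 3.7], 0],[[-3.1, -1.3, -0.0], [0.0, -0.0, 3.8], 0],[[-3.2, -1.1, -0.0], [0.0, -0.0, 3.7], 0],[[-3.3, -0.8, -0.0], [0.0, -0.0, 3.8], 0],
[[-3.3, -0.6, -0.0], [0.0, -0.0, 3.7], 0],[[-3.4, -0.4, -0.0], [0.0, -0.0, 3.8], 0],[[-3.4, -0.2, -0.0], [0.0, -0.0, 3.7], 0],[[-3.4, 0.0, -0.0], [0.0, -0.0, 3.8], 0],[[-3.4, 0.2, -0.0], [0.0, -0.0, 3.7], 0],[[-3.3, 0.5, -0.0], [0.0, -0.0, 3.8], 0],[[-3.3, 0.7, -0.0], [0.0, -0.0, 3.7], 0],[[-3.3, 0.9, -0.0], [0.0, -0.0, 3.8], 0],
[[-3.2, 1.1, -0.0], [0.0, -0.0, 3.7], 0],[[-3.1, 1.3, -0.1], [0.0, -0.0, 3.8], 0],[[-3.0, 1.5, -0.0], [0.0, -0.0, 3.7], 0],[[-2.9, 1.8, -0.1], [0.0, -0.0, 3.8], 0],
end [ 0.5453 -0.0436  0.2003]
```

apply_moves([
  [[-2.6,-2.2,0],[0,0,3.7],0],
  [[-2.7,-2.0,0],[0,0,3.7],0],
  [[-2.8,-1.9,0],[0,0,3.7],0],
  [[-3.0,-1.7,0],[0,0,3.7],0],
  [[-3.1,-1.5,0],[0,0,3.7],0],
  [[-3.1,-1.3,0],[0,0,3.8],0],
  [[-3.2,-1.1,0],[0,0,3.7],0],
  [[-3.3,-0.8,0],[0,0,3.8],0],
])

```text
clock: 2.0
tool_pos: [0.3721, 0.3226, 0.1985]
tcp_rot: [[-0.585, 0.811, 0.0], [0.811, 0.585, 0.001], [0.0, 0.001, -1.0]]
contact_force: [1.0, -0.1, -1.1]
finger_gap: -0.0001
finger_force: 0.0
```

apply_moves([
  [[-3.3,-0.6,0],[0,0,3.7],0],
  [[-3.4,-0.4,0],[0,0,3.8],0],
  [[-3.4,-0.2,0],[0,0,3.7],0],
  [[-3.4,0,0],[0,0,3.8],0],
  [[-3.4,0.2,0],[0,0,3.7],0],
  [[-3.3,0.5,0],[0,0,3.8],0],
  [[-3.3,0.7,0],[0,0,3.7],0],
  [[-3.3,0.9,0],[0,0,3.8],0],
])

```text
clock: 2.8
tool_pos: [0.4879, 0.0773, 0.1986]
tcp_rot: [[-0.102, 0.995, 0.001], [0.995, 0.102, 0.0], [0.0, 0.001, -1.0]]
contact_force: [-0.1, 0.1, -0.1]
finger_gap: 0.0002
finger_force: 0.0
```

apply_moves([
  [[-3.2,1.1,0],[0,0,3.7],0],
  [[-3.1,1.3,0],[0,0,3.8],0],
  [[-3.0,1.5,0],[0,0,3.7],0],
  [[-2.9,1.8,0],[0,0,3.8],0],
  [[0,0,0],[0,0,0],0],
  [[0,0,0],[0,0,0],0],
])

```text
clock: 3.4
tool_pos: [0.5453, -0.0441, 0.1981]
tcp_rot: [[0.158, 0.987, -0.0], [0.987, -0.158, -0.0], [-0.0, -0.0, -1.0]]
contact_force: [-0.5, 0.8, -0.1]
finger_gap: 0.0001
finger_force: 0.0
```

```bash
python3 - <<'E'
from h import *
s=bot.observe(); print(s['clock'],s['tool_pos'],s['joints'],s['contact_force'],s['finger_gap'])
print('down'); plan(M(-.08,.122,.132),yawm,2,0)
E
```

```text
3.4 [ 0.5453 -0.0441  0.1981] [-0.4425  0.2988  0.5454  1.8155 -0.1744  1.0754  0.008 ] [-0.5114  0.7906 -0.1244] 0.00012737333311386471
down
[[0.0, -0.01, 3.31], [-0.0, 0.0, -0.0], 0],[[0.01, -0.01, 3.3], [-0.0, 0.0, -0.1], 0],
end [ 0.5451 -0.044   0.132 ]
```

apply_moves([
  [[0,0,3.3],[0,0,0],0],
  [[0,0,3.3],[0,0,0],0],
  [[0,1.5,0],[0,0,0],0],
  [[0,1.5,0],[0,0,0],0],
  [[0,1.5,0],[0,0,0],0],
  [[0,1.5,0],[0,0,0],0],
  [[0,1.5,0],[0,0,0],0],
  [[0,0,0],[0,0,0],0],
])

```text
clock: 4.2
tool_pos: [0.6205, -0.0536, 0.1321]
tcp_rot: [[0.154, 0.988, 0.0], [0.988, -0.154, 0.0], [0.0, 0.0, -1.0]]
contact_force: [-0.4, -0.4, -0.3]
finger_gap: -0.0
finger_force: 0.0
```

```bash
python3 - <<'E'
from h import *
f=frame('scene'); T=frame('top')
c=lambda f,u,v,r,k:cv2.resize(f['img'][v-r:v+r,u-r:u+r],None,fx=k,fy=k,interpolation=cv2.INTER_CUBIC)
cv2.imwrite('pics/l1.png',np.hstack([c(f,275,180,40,5),c(T,372,201,40,5)])[:,:,::-1])
for n,g in(('scene',f),('top',T)):
  for d in bot.landmark_of('lever_bar',n)[:2]:
    p=w(g,d['position']); q=p[:2]-B; print(n,d['p'],p,'meter',q@mx,q@my)
s=bot.observe(); q=s['tool_pos'][:2]-B; print(q@mx,q@my,s['contact_force'])
E
```

```text
scene 0.71 [ 0.5923 -0.0538  0.1364] meter -0.03175964323729848 0.11967818839024583
top 0.52 [ 0.595  -0.0523  0.1367] meter -0.02937779711610332 0.12161958867080143
-0.005849466488276129 0.12311541491690861 [ 0.3234 -0.0638  0.1106]
```

View pics/l1.png

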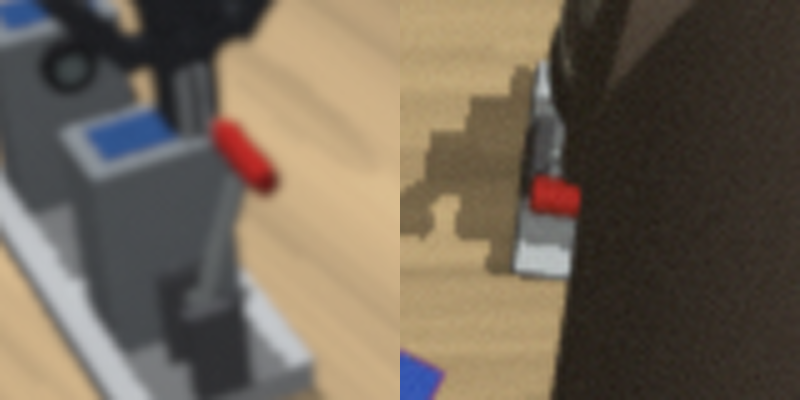

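```bash
python3 - <<'E'
from h import *
import pickle; T,S=pickle.load(open('f.pkl','rb'))
s=bot.observe(); p=np.array(s['tool_pos']);print(s['clock'],p,s['joints'],s['contact_force'])
print(px(S,p),px(S,p+[0,0,.06]),px(S,M(-.029,.122,.14)),px(S,M(0,.067,.131)),px(S,M(0,.122,.06)))
f=frame('scene'); im=f['img'].copy()
cv2.imwrite('pics/l2.png',cv2.resize(im[60:260,180:440],(780,600),interpolation=cv2.INTER_CUBIC)[:,:,::-1])
E
```

```text
4.4 [ 0.6185 -0.0545  0.1322] [-0.3488  0.4993  0.505   1.7053 -0.2778  1.0096  0.0973] [ 0.3234 -0.0638  0.1106]
[274.3956 176.6471] [271.881  154.7088] [283.0499 170.6782] [262.7167 165.7891] [274.7513 201.1893]
```

View pics/l2.png

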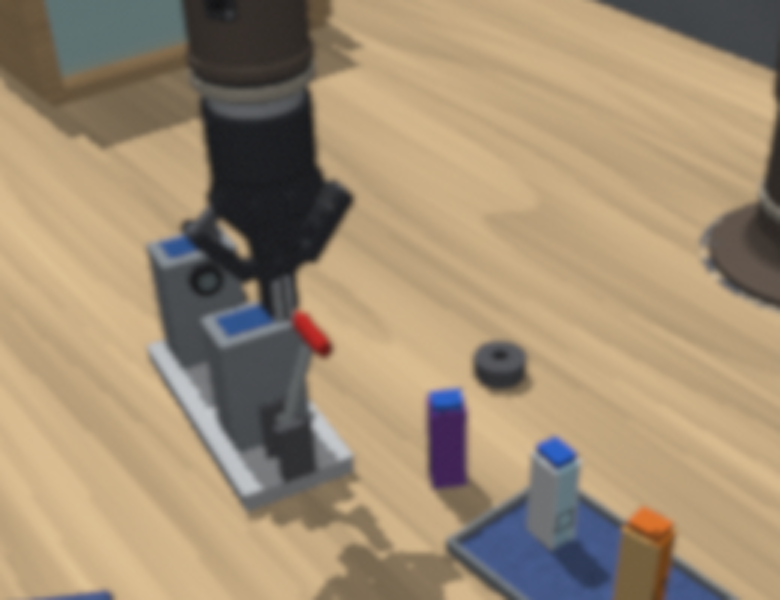

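The lever hasn't moved, and the fingers show at l2 (283,300), ending near the head's back edge at about row 318. That is roughly 10 image px above where the TCP should project. I'll back off and check the tip's position.

apply_moves([
  [[0,0,-4],[0,0,0],0],
  [[0,-4,0],[0,0,0],0],
  [[0,-4,0],[0,0,0],0],
  [[0,-3,4],[0,0,0],0],
  [[0,0,0],[0,0,0],0],
])

```text
clock: 4.95
tool_pos: [0.5016, -0.0369, 0.128]
tcp_rot: [[0.157, 0.988, -0.012], [0.988, -0.156, 0.002], [0.0, -0.012, -1.0]]
contact_force: [-0.2, 1.1, -0.2]
finger_gap: -0.0002
finger_force: 0.0
```

```bash
python3 - <<'E'
from h import *
s=bot.observe(); p=np.array(s['tool_pos']);print(s['clock'],p,s['contact_force'],s['finger_gap'])
f=frame('scene');T=frame('top'); g=f['img'].copy(); t=T['img'].copy()
print(px(f,p),px(T,p))
def mark(i,q,k,o): cv2.drawMarker(i,tuple(int((a-b)*k) for a,b in zip(q,o)),(0,255,0),0,12,1)
a=cv2.resize(g[80:230,220:350],(520,600),interpolation=cv2.INTER_CUBIC); 
for dz in(0,.02,.073): mark(a,px(f,p+[0,0,dz]),4,(220,80))
b=cv2.resize(t[130:330,340:433],(279,600),interpolation=cv2.INTER_CUBIC); mark(b,px(T,p),3,(340,130))
cv2.imwrite('pics/l3.png',np.hstack([a,b])[:,:,::-1])
E
```

```text
4.95 [ 0.5016 -0.0369  0.128 ] [-0.1827  1.1038 -0.1804] -0.00016816260519928266
[319.1181 163.2055] [363.3694 247.2314]
```

View pics/l3.png

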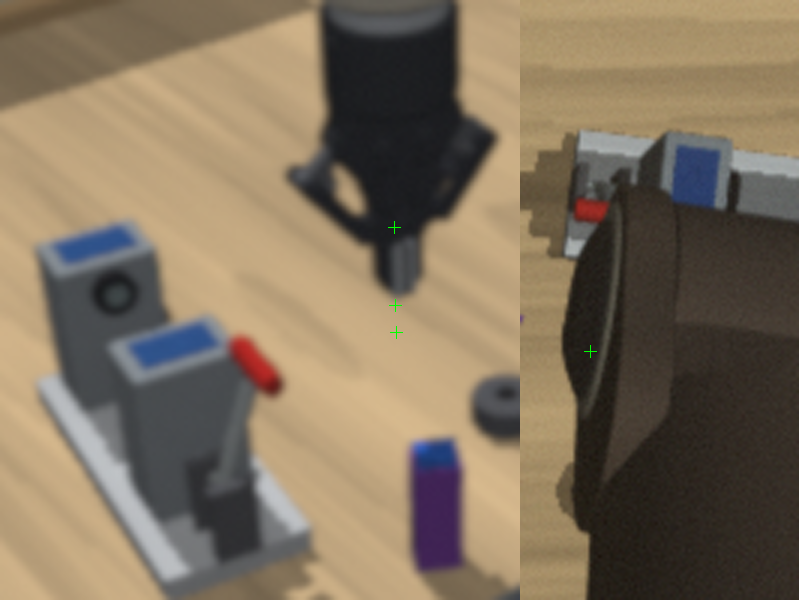

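Tip appears at crop (397,294), ~28 mm above the marked TCP (or farther off along the ray). A gentle table probe on clear wood will settle the height question.

apply_moves([
  [[-3,0,0],[0,0,0],0],
  [[0,0,4],[0,0,0],0],
  [[0,0,4],[0,0,0],0],
  [[0,0,2],[0,0,0],0],
  [[0,0,0],[0,0,0],0],
])

```text
clock: 5.55
tool_pos: [0.5058, -0.0679, 0.0306]
tcp_rot: [[0.157, 0.988, -0.003], [0.988, -0.157, -0.001], [-0.001, -0.003, -1.0]]
contact_force: [0.3, 0.1, 1.3]
finger_gap: 0.0003
finger_force: 0.0
```

apply_moves([
  [[0,0,0.5],[0,0,0],0],
  [[0,0,0.5],[0,0,0],0],
  [[0,0,0.5],[0,0,0],0],
  [[0,0,0.5],[0,0,0],0],
  [[0,0,0.4],[0,0,0],0],
  [[0,0,0.3],[0,0,0],0],
  [[0,0,0],[0,0,0],0],
])

```text
clock: 6.25
tool_pos: [0.5058, -0.0677, 0.0049]
tcp_rot: [[0.157, 0.988, -0.001], [0.988, -0.157, 0.0], [-0.0, -0.001, -1.0]]
contact_force: [0.3, -0.3, 0.1]
finger_gap: 0.0
finger_force: 0.0
```

```bash
python3 - <<'E'
from h import *
s=bot.observe(); p=np.array(s['tool_pos']);print(s['clock'],p,s['contact_force'],np.array(s['tcp_rot'])[:,2])
E
```

```text
6.25 [ 0.5058 -0.0677  0.0049] [ 0.3114 -0.3396  0.1182] [-0.0006  0.     -1.    ]
```

apply_moves([
  [[0,0,0.4],[0,0,0],0],
  [[0,0,0.3],[0,0,0],0],
  [[0,0,0.3],[0,0,0],0],
  [[0,0,0],[0,0,0],0],
])

```text
clock: 6.65
tool_pos: [0.5057, -0.0677, -0.0052]
tcp_rot: [[0.157, 0.988, -0.001], [0.988, -0.157, 0.0], [-0.0, -0.001, -1.0]]
contact_force: [-0.2, 0.4, 0.5]
finger_gap: 0.0001
finger_force: 0.0
```

apply_moves([
  [[0,0,0.4],[0,0,0],0],
  [[0,0,0.4],[0,0,0],0],
  [[0,0,0.4],[0,0,0],0],
  [[0,0,0],[0,0,0],0],
])

```text
clock: 7.05
tool_pos: [0.5056, -0.0677, -0.0173]
tcp_rot: [[0.157, 0.988, -0.001], [0.988, -0.157, 0.0], [-0.0, -0.001, -1.0]]
contact_force: [-0.3, 0.2, -0.4]
finger_gap: 0.0002
finger_force: 0.0
```

apply_moves([
  [[0,0,0.3],[0,0,0],0],
  [[0,0,0.3],[0,0,0],0],
  [[0,0,0],[0,0,0],0],
])

```text
clock: 7.35
tool_pos: [0.5058, -0.0676, -0.0231]
tcp_rot: [[0.157, 0.988, -0.001], [0.988, -0.157, 0.0], [-0.0, -0.001, -1.0]]
contact_force: [-0.1, -0.3, 0.1]
finger_gap: -0.0002
finger_force: 0.0
```

apply_moves([
  [[0,0,0.2],[0,0,0],0],
  [[0,0,0.2],[0,0,0],0],
  [[0,0,0],[0,0,0],0],
])

```text
clock: 7.65
tool_pos: [0.5059, -0.0677, -0.0269]
tcp_rot: [[0.157, 0.988, -0.0], [0.988, -0.157, 0.0], [-0.0, -0.0, -1.0]]
contact_force: [-0.7, -0.6, -0.1]
finger_gap: -0.0
finger_force: 0.0
```

```bash
python3 - <<'E'
from h import *
s=bot.observe(); p=np.array(s['tool_pos']);print(s['clock'],p,s['contact_force'],bot.tcp_to_grasp)
f=frame('scene');g=f['img'].copy()
a=cv2.resize(g[130:230,270:370],(600,600),interpolation=cv2.INTER_CUBIC)
for dz in(0,.027,.04):
    q=(px(f,[p[0],p[1],dz])-[270,130])*6; cv2.drawMarker(a,tuple(int(v) for v in q),(0,255,0),0,12,1)
cv2.imwrite('pics/l4.png',a[:,:,::-1])
E
```

```text
7.65 [ 0.5059 -0.0677 -0.0269] [-0.7087 -0.5843 -0.1377] 0.0187
```

View pics/l4.png

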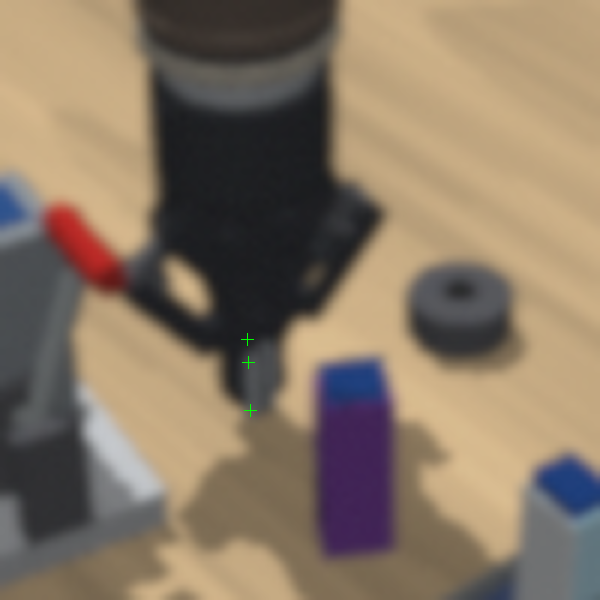

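Tip (258,408) sits right at the z=0 marker (250,410), meeting its shadow: the real fingertip is ~28 mm higher than reported, xy about right. A couple more mm to nail the offset.

apply_moves([
  [[0,0,0.15],[0,0,0],0],
  [[0,0,0.15],[0,0,0],0],
  [[0,0,0],[0,0,0],0],
])

```text
clock: 8.0
tool_pos: [0.5059, -0.0677, -0.0299]
tcp_rot: [[0.157, 0.988, -0.0], [0.988, -0.157, 0.0], [-0.0, -0.0, -1.0]]
contact_force: [0.1, 0.2, -0.3]
finger_gap: 0.0
finger_force: 0.0
```

apply_moves([
  [[0,0,0.15],[0,0,0],0],
  [[0,0,0.15],[0,0,0],0],
  [[0,0,0],[0,0,0],0],
])

```text
clock: 8.3
tool_pos: [0.506, -0.0677, -0.0328]
tcp_rot: [[0.157, 0.988, -0.0], [0.988, -0.157, 0.0], [0.0, -0.0, -1.0]]
contact_force: [-0.1, 0.7, 0.4]
finger_gap: 0.0
finger_force: 0.0
```

apply_moves([
  [[0,0,0.15],[0,0,0],0],
  [[0,0,0.15],[0,0,0],0],
  [[0,0,0],[0,0,0],0],
])

```text
clock: 8.6
tool_pos: [0.5062, -0.0676, -0.0331]
tcp_rot: [[0.158, 0.988, 0.001], [0.988, -0.158, 0.002], [0.002, 0.001, -1.0]]
contact_force: [-11.4, 1.1, 40.5]
finger_gap: -0.0001
finger_force: 20.3
```

Contact at reported z = -0.033, so real tip z = reported + 0.033. Now redo the lever push at reported z 0.099.

apply_moves([
  [[0,0,-4],[0,0,0],0],
  [[0,0,-4],[0,0,0],0],
  [[1.5,0,-3],[0,0,0],0],
  [[1.5,0,-2.5],[0,0,0],0],
  [[0,2.5,0],[0,0,0],0],
  [[0,2.5,0],[0,0,0],0],
  [[0,2.0,0],[0,0,0],0],
  [[0,0,0],[0,0,0],0],
])

```text
clock: 9.4
tool_pos: [0.5812, -0.0491, 0.0991]
tcp_rot: [[0.157, 0.988, 0.0], [0.988, -0.157, -0.0], [-0.0, 0.0, -1.0]]
contact_force: [-2.2, 2.4, -0.9]
finger_gap: 0.0002
finger_force: 0.9
```

```bash
python3 - <<'E'
from h import *
s=bot.observe(); p=np.array(s['tool_pos']);q=p[:2]-B;print(s['clock'],p,'meter',q@mx,q@my,s['contact_force'])
E
```

```text
9.4 [ 0.5812 -0.0491  0.0991] meter -0.04348412351479052 0.12260552803661348 [-2.2098  2.3602 -0.9431]
```

apply_moves([
  [[0,1.2,0],[0,0,0],0],
  [[0,1.2,0],[0,0,0],0],
  [[0,1.2,0],[0,0,0],0],
  [[0,0.6,0],[0,0,0],0],
  [[0,0,0],[0,0,0],0],
])

```text
clock: 9.9
tool_pos: [0.6201, -0.0555, 0.0984]
tcp_rot: [[0.157, 0.988, -0.003], [0.988, -0.157, 0.0], [-0.0, -0.003, -1.0]]
contact_force: [-4.3, 0.7, -0.7]
finger_gap: 0.0001
finger_force: 2.0
```

apply_moves([
  [[0,0.6,0],[0,0,0],0],
  [[0,0.4,0],[0,0,0],0],
  [[0,0,0],[0,0,0],0],
])

```text
clock: 10.2
tool_pos: [0.6303, -0.0571, 0.0988]
tcp_rot: [[0.157, 0.988, -0.002], [0.988, -0.157, 0.0], [-0.0, -0.002, -1.0]]
contact_force: [-4.8, 0.7, -0.9]
finger_gap: -0.0001
finger_force: 2.0
```

apply_moves([
  [[0,0.3,0],[0,0,0],0],
  [[0,0.3,0],[0,0,0],0],
  [[0,0,0],[0,0,0],0],
])

```text
clock: 10.5
tool_pos: [0.6329, -0.0575, 0.0985]
tcp_rot: [[0.157, 0.988, -0.008], [0.988, -0.157, 0.002], [0.001, -0.008, -1.0]]
contact_force: [-16.0, 2.1, 5.3]
finger_gap: 0.0004
finger_force: 8.5
```

apply_moves([
  [[0,0,0],[0,0,0],0],
  [[0,0,0],[0,0,0],0],
  [[0,-2.5,0],[0,0,0],0],
  [[0,-2.5,0],[0,0,0],0],
  [[0,-2.5,0],[0,0,0],0],
  [[0,-2.5,0],[0,0,0],0],
  [[0,-2,-3],[0,0,0],0],
  [[0,0,-3.5],[0,0,0],0],
])

```text
clock: 11.3
tool_pos: [0.5164, -0.0393, 0.1646]
tcp_rot: [[0.157, 0.988, -0.001], [0.988, -0.157, 0.0], [0.0, -0.001, -1.0]]
contact_force: [1.0, 0.2, -0.1]
finger_gap: -0.0
finger_force: 0.0
```

```bash
python3 - <<'E'
from h import *
for n in('scene','top'):
  g=frame(n)
  for t in('lever_bar','cell'):
   for d in bot.landmark_of(t,n)[:2]:
    p=w(g,d['position']); q=p[:2]-B; print(n,t,round(d['p'],2),p,'meter',q@mx,q@my)
s=bot.observe(); print(s['clock'],s['tool_pos'],s['contact_force'])
plan([.5025,.128,.165],-.03,8,8.5)
E
```

```text
scene lever_bar 0.6 [ 0.6278 -0.0573  0.0623] meter 0.00383283836800599 0.12181661163083095
scene lever_bar 0.47 [ 0.5955 -0.0535  0.1383] meter -0.028700042335158354 0.12052165197965276
scene cell 0.79 [0.4983 0.1275 0.0073] meter -0.15304716932100074 0.2840817438896464
scene cell 0.68 [ 0.5212  0.024  -0.0026] meter -0.11423461835325259 0.18539844161689217
top cell 0.73 [ 0.3927 -0.0554 -0.0008] meter -0.22871036025416705 0.08690065504977905
top cell 0.53 [0.5238 0.024  0.0015] meter -0.11161092791521894 0.1858021293804911
11.6 [ 0.5189 -0.0392  0.164 ] [-0.0723 -0.912   0.855 ]
[[2.0, -0.5, -0.0], [0.0, -0.0, -0.9], 8.5],[[2.0, -0.5, -0.0], [0.0, -0.0, -0.9], 8.5],[[2.1, -0.5, -0.0], [0.0, -0.0, -0.9], 8.5],[[2.1, -0.4, -0.0], [0.0, -0.0, -0.9], 8.5],[[2.1, -0.4, -0.0], [0.0, -0.0, -0.9], 8.5],[[2.0, -0.4, -0.0], [0.0, -0.0, -0.9], 8.5],[[2.1, -0.3, -0.1], [0.0, -0.0, -0.9], 8.5],[[2.1, -0.3, -0.0], [0.0, -0.0, -1.0], 8.5],

end [0.5029 0.1284 0.165 ]
```

Lever is home again. Move over the cell with the gripper opening.

apply_moves([
  [[2,-0.5,0],[0,0,-0.9],8.5],
  [[2,-0.5,0],[0,0,-0.9],8.5],
  [[2.1,-0.5,0],[0,0,-0.9],8.5],
  [[2.1,-0.4,0],[0,0,-0.9],8.5],
  [[2.1,-0.4,0],[0,0,-0.9],8.5],
  [[2,-0.4,0],[0,0,-0.9],8.5],
  [[2.1,-0.3,0],[0,0,-0.9],8.5],
  [[2.1,-0.3,0],[0,0,-1.0],8.5],
])

```text
clock: 12.4
tool_pos: [0.5025, 0.1296, 0.1639]
tcp_rot: [[0.029, 1.0, -0.0], [1.0, -0.029, -0.0], [-0.0, -0.0, -1.0]]
contact_force: [0.3, 0.8, 0.1]
finger_gap: 0.0848
finger_force: 0.0
```

apply_moves([
  [[0,0,3],[0,0,0],8.5],
  [[0,0,2.5],[0,0,0],8.5],
  [[0,0,0],[0,0,0],8.5],
])

```text
clock: 12.7
tool_pos: [0.5004, 0.1286, 0.1065]
tcp_rot: [[0.029, 1.0, -0.005], [1.0, -0.029, -0.002], [-0.002, -0.005, -1.0]]
contact_force: [-0.4, -0.1, 1.5]
finger_gap: 0.0849
finger_force: 0.0
```

```bash
python3 - <<'E'
from h import *
s=bot.observe(); p=np.array(s['tool_pos']);print(s['clock'],p,s['contact_force'],s['finger_gap'])
f=frame('scene'); o=(310,150); k=6
a=cv2.resize(f['img'][o[1]:o[1]+100,o[0]:o[0]+100],(600,600),interpolation=cv2.INTER_CUBIC)
def mk(X,c): cv2.drawMarker(a,tuple(int(v) for v in (px(f,X)-o)*k),c,0,10,1)
R=np.array(s['tcp_rot']); z=p[2]+.033+.013
for sx in(-1,1):
  for wx in(-1,1):
    mk(np.r_[p[:2],z]+R[:,1]*.0427*sx+R[:,0]*.011*wx,(0,255,0))
for X in(.4905,.5145):
  for Y in(.113,.143): mk([X,Y,.086],(255,0,0))
cv2.imwrite('pics/g1.png',a[:,:,::-1])
E
```

```text
12.7 [0.5004 0.1286 0.1065] [-0.4165 -0.0733  1.5485] 0.08494974875978019
```

View pics/g1.png

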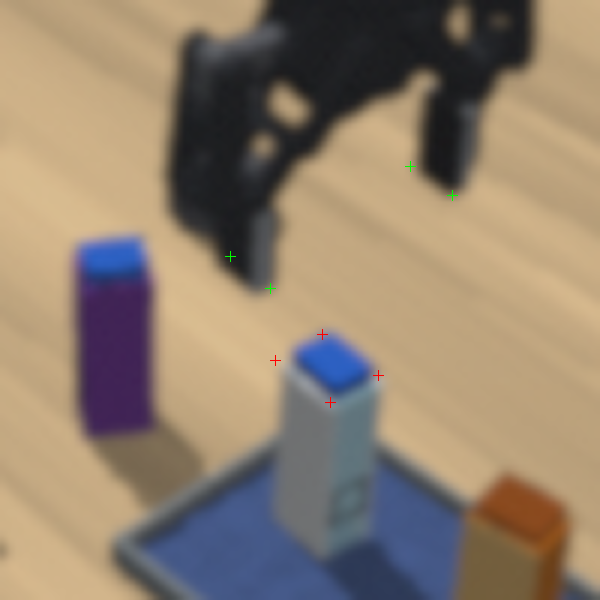

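Near-finger tip (265,290) and far tip (455,190) straddle the cell; markers agree with cell and pads to within ~1 px (≈2 mm). Descend.

apply_moves([
  [[0,0.2,2],[0,0,0],8.5],
  [[0,0,2],[0,0,0],8.5],
  [[0,0,2],[0,0,0],8.5],
  [[0,0,2],[0,0,0],8.5],
  [[0,0,1.4],[0,0,0],8.5],
  [[0,0,0],[0,0,0],8.5],
], newtons=30)

```text
clock: 13.35
tool_pos: [0.5042, 0.1282, 0.0146]
tcp_rot: [[0.03, 1.0, -0.002], [1.0, -0.03, -0.001], [-0.001, -0.002, -1.0]]
contact_force: [-0.4, -0.4, 0.5]
finger_gap: 0.0846
finger_force: 0.0
```

```bash
python3 - <<'E'
from h import *
s=bot.observe(); print(s['clock'],s['tool_pos'],s['contact_force'],np.array(s['tcp_rot']))
E
```

```text
13.35 [0.5042 0.1282 0.0146] [-0.4056 -0.3759  0.4869] [[ 0.0301  0.9995 -0.0015]
 [ 0.9995 -0.0301 -0.0006]
 [-0.0006 -0.0015 -1.    ]]
```

apply_moves([
  [[0,0,0],[0,0,0],4],
  [[0,0,0],[0,0,0],3],
  [[0,0,0],[0,0,0],2],
  [[0,0,0],[0,0,0],1.5],
  [[0,0,0],[0,0,0],1.5],
  [[0,0,0],[0,0,0],1.5],
  [[0,0,0],[0,0,0],1.5],
], newtons=30)

```text
clock: 14.05
tool_pos: [0.5049, 0.1284, 0.0157]
tcp_rot: [[0.03, 1.0, 0.0], [1.0, -0.03, 0.0], [0.0, 0.0, -1.0]]
contact_force: [-1.7, 1.9, 5.3]
finger_gap: 0.0236
finger_force: 37.3
```

```bash
python3 - <<'E'
from h import *
s=bot.observe(); print(s['clock'],s['tool_pos'],s['contact_force'],s['finger_gap'],s['finger_force'])
E
```

```text
14.05 [0.5049 0.1284 0.0157] [-1.6509  1.8712  5.2856] 0.0236298804483072 37.32729971408844
```

apply_moves([
  [[0,0,-1],[0,0,0],1.5],
  [[0,0,-2],[0,0,0],1.5],
  [[0,0,-2.5],[0,0,0],1.5],
  [[0,0,-2.5],[0,0,0],1.5],
  [[0,0,-2.5],[0,0,0],1.5],
  [[0,0,-2.5],[0,0,0],1.5],
  [[0,0,-2.5],[0,0,0],1.5],
  [[0,0,-1.5],[0,0,0],1.5],
])

```text
clock: 14.85
tool_pos: [0.5051, 0.1281, 0.1876]
tcp_rot: [[0.031, 1.0, 0.002], [1.0, -0.031, 0.001], [0.001, 0.002, -1.0]]
contact_force: [0.3, 0.8, -1.4]
finger_gap: 0.0236
finger_force: 36.4
```

```bash
python3 - <<'E'
from h import *
f=frame('scene')
s=bot.observe(); print(s['clock'],s['tool_pos'],s['finger_gap'],s['finger_force'])
R=np.array(s['tcp_rot']);p=np.array(s['tool_pos'])
for t in('cell','cell_window'):
  for d in bot.landmark_of(t,'scene')[:3]: X=w(f,d['position']);print(t,round(d['p'],2),X,R.T@(X-p))
plan(np.r_[B,.19],yawm,16,1.5)
E
```

```text
14.9 [0.5061 0.1283 0.1893] 0.023380047617210256 36.41938626766205
cell 0.67 [0.5195 0.0226 0.0007] [-0.1056  0.0159  0.1884]
cell 0.6 [0.5031 0.1266 0.1766] [-0.0019 -0.003   0.0127]
cell_window 0.61 [0.5048 0.1268 0.2052] [-0.0015 -0.0012 -0.0159]
[[-1.9, 0.7, -0.0], [0.0, -0.0, 0.5], 1.5],[[-1.9, 0.7, -0.0], [0.0, -0.0, 0.5], 1.5],[[-1.9, 0.7, -0.0], [0.0, -0.0, 0.4], 1.5],[[-1.9, 0.7, -0.0], [0.0, -0.0, 0.5], 1.5],[[-1.9, 0.7, -0.0], [0.0, -0.0, 0.4], 1.5],[[-1.8, 0.8, -0.0], [0.0, -0.0, 0.5], 1.5],[[-1.8, 0.8, -0.0], [0.0, -0.0, 0.4], 1.5],[[-1.8, 0.8, -0.0], [0.0, -0.0, 0.5], 1.5],
[[-1.8, 0.8, -0.1], [0.0, -0.0, 0.4], 1.5],[[-1.8, 0.8, -0.0], [0.0, -0.0, 0.5], 1.5],[[-1.8, 0.8, -0.1], [0.0, -0.0, 0.4], 1.5],[[-1.9, 0.9, -0.0], [0.0, -0.0, 0.5], 1.5],[[-1.8, 0.9, -0.1], [0.0, -0.0, 0.4], 1.5],[[-1.8, 0.9, -0.0], [0.0, -0.0, 0.5], 1.5],[[-1.8, 0.8, -0.1], [0.0, -0.0, 0.4], 1.5],[[-1.9, 0.9, -0.0], [0.1, -0.1, 0.5], 1.5],

end [ 0.6049 -0.1772  0.19  ]
```

apply_moves([
  [[-1.9,0.7,0],[0,0,0.5],1.5],
  [[-1.9,0.7,0],[0,0,0.5],1.5],
  [[-1.9,0.7,0],[0,0,0.4],1.5],
  [[-1.9,0.7,0],[0,0,0.5],1.5],
  [[-1.9,0.7,0],[0,0,0.4],1.5],
  [[-1.8,0.8,0],[0,0,0.5],1.5],
  [[-1.8,0.8,0],[0,0,0.4],1.5],
  [[-1.8,0.8,0],[0,0,0.5],1.5],
])

```text
clock: 15.8
tool_pos: [0.5541, -0.0248, 0.1838]
tcp_rot: [[0.095, 0.995, -0.002], [0.995, -0.095, -0.0], [-0.001, -0.002, -1.0]]
contact_force: [-0.5, -0.1, -1.1]
finger_gap: 0.0236
finger_force: 36.4
```

apply_moves([
  [[-1.8,0.8,0],[0,0,0.4],1.5],
  [[-1.8,0.8,0],[0,0,0.5],1.5],
  [[-1.8,0.8,-0.1],[0,0,0.4],1.5],
  [[-1.9,0.9,0],[0,0,0.5],1.5],
  [[-1.8,0.9,-0.1],[0,0,0.4],1.5],
  [[-1.8,0.9,0],[0,0,0.5],1.5],
  [[-1.8,0.8,-0.1],[0,0,0.4],1.5],
  [[-1.9,0.9,0],[0,0,0.5],1.5],
])

```text
clock: 16.6
tool_pos: [0.6039, -0.1776, 0.1866]
tcp_rot: [[0.157, 0.988, -0.003], [0.988, -0.157, 0.0], [-0.0, -0.003, -1.0]]
contact_force: [0.6, 0.6, -1.3]
finger_gap: 0.0236
finger_force: 36.4
```

apply_moves([
  [[0,0,0],[0,0,0],1.5],
  [[0,0,0],[0,0,0],1.5],
])

```text
clock: 16.8
tool_pos: [0.6037, -0.1773, 0.1868]
tcp_rot: [[0.158, 0.987, -0.003], [0.987, -0.158, 0.0], [-0.0, -0.003, -1.0]]
contact_force: [-0.5, 1.0, -1.5]
finger_gap: 0.0237
finger_force: 36.4
```

```bash
python3 - <<'E'
from h import *
f=frame('scene')
s=bot.observe(); p=np.array(s['tool_pos']); print(s['clock'],p,s['finger_gap'],s['finger_force'],np.array(s['tcp_rot']))
for t in('cell','cell_window','beam'):
  for d in bot.landmark_of(t,'scene')[:2]:
    X=w(f,d['position']);q=X[:2]-B;print(t,round(d['p'],2),X,'meter',q@mx,q@my,X-p)
plan(np.r_[B,.094],yawm,6,1.5)
E
```

```text
16.85 [ 0.6039 -0.1764  0.187 ] 0.023560098626572806 36.352184414863586 [[ 0.1567  0.9876 -0.0022]
 [ 0.9876 -0.1567  0.0008]
 [ 0.0004 -0.0023 -1.    ]]
cell 0.94 [ 0.5208  0.0255 -0.0009] meter -0.11485977949866694 0.1868063705107509 [-0.0831  0.2019 -0.1879]
cell 0.84 [ 0.6036 -0.1775  0.1764] meter -0.0012961553520240414 -0.0007346045231715353 [-0.0003 -0.0011 -0.0106]
cell_window 0.86 [0.5252 0.0286 0.0221] meter -0.11093980359053769 0.19058163556524035 [-0.0787  0.205  -0.1649]
cell_window 0.64 [ 0.6041 -0.1806  0.2035] meter -0.00037081690931946054 -0.0036609168109950885 [ 0.0002 -0.0041  0.0165]
beam 0.57 [ 0.6073 -0.1772  0.1057] meter 0.002337246535784059 0.00018718966159510117 [ 0.0034 -0.0007 -0.0813]
beam 0.35 [ 0.6044 -0.1748  0.1745] meter -0.0009303041408687293 0.002129777258905077 [ 0.0005  0.0017 -0.0124]
[[-0.0, 0.0, 1.6], [-0.0, -0.0, 0.0], 1.5],[[-0.0, 0.0, 1.6], [-0.0, -0.0, 0.0], 1.5],[[-0.0, 0.0, 1.5], [-0.0, -0.0, 0.0], 1.5],[[-0.0, 0.0, 1.6], [-0.0, -0.0, 0.0], 1.5],[[-0.1, 0.0, 1.5], [-0.0, -0.0, 0.0], 1.5],[[-0.0, 0.1, 1.6], [-0.0, -0.0, 0.1], 1.5],
end [ 0.6053 -0.177   0.0939]
```

apply_moves([
  [[0,0.2,1.5],[0,0,0],1.5],
  [[0,0,1.6],[0,0,0],1.5],
  [[0,0,1.6],[0,0,0],1.5],
  [[0,0,1.6],[0,0,0],1.5],
  [[0,0,1.5],[0,0,0],1.5],
  [[0,0,1.5],[0,0,0],1.5],
  [[0,0,0],[0,0,0],1.5],
  [[0,0,0],[0,0,0],1.5],
])

```text
clock: 17.8
tool_pos: [0.6065, -0.1776, 0.0951]
tcp_rot: [[0.157, 0.988, -0.0], [0.988, -0.157, -0.0], [-0.0, -0.0, -1.0]]
contact_force: [0.5, -0.5, -1.8]
finger_gap: 0.0233
finger_force: 36.4
```

```bash
python3 - <<'E'
from h import *
s=bot.observe(); p=np.array(s['tool_pos']); q=p[:2]-B; print(s['clock'],p,q@mx,q@my,s['finger_gap'],s['finger_force'],s['contact_force'],np.array(s['tcp_rot'])[:,1:])
f=frame('scene')
for t in('cell','cell_window','beam','lever_bar'):
  for d in bot.landmark_of(t,'scene')[:2]:
    X=w(f,d['position']);r=X[:2]-B;print(t,round(d['p'],2),X,'meter',r@mx,r@my)
cv2.imwrite('pics/e.png',cv2.resize(f['img'][95:245,200:400],(800,600),interpolation=cv2.INTER_CUBIC)[:,:,::-1])
E
```

```text
17.8 [ 0.6065 -0.1776  0.0951] 0.0016206696333813458 -0.00038995450741818015 0.02329796812475454 36.35652959346771 [ 0.467  -0.4986 -1.8333] [[ 0.9876 -0.0005]
 [-0.157  -0.0001]
 [-0.0004 -1.    ]]
cell 0.62 [ 0.608  -0.1851  0.0839] meter 0.004190733681699659 -0.007568627725856998
cell 0.61 [ 0.5221  0.0219 -0.0022] meter -0.11302585874675641 0.1834679355476772
cell_window 0.94 [0.526  0.0246 0.0275] meter -0.10951097690666262 0.1867514003751066
cell_window 0.67 [ 0.6047 -0.18    0.1145] meter 0.00016311323471264753 -0.0030075208103501035
beam 0.81 [ 0.6069 -0.1756  0.1059] meter 0.0016873878656294202 0.001703007579891202
beam 0.31 [ 0.6054 -0.1795  0.0847] meter 0.0007487311162100557 -0.0024005234889256694
lever_bar 0.71 [ 0.593  -0.0533  0.1372] meter -0.031219476833520946 0.12026844108945534
```

View pics/e.png

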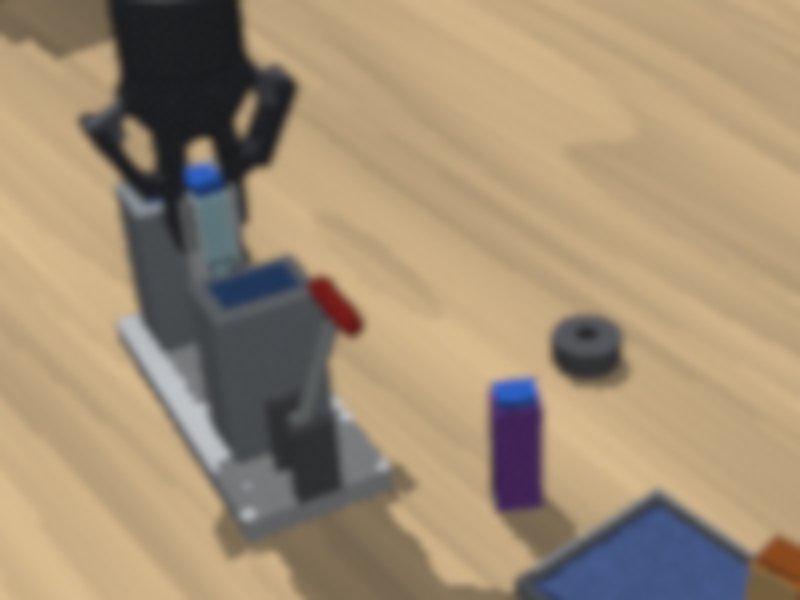

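The clear cell is upright between the heads at picture (215,225), held on its frosted faces; the lever is at home, purple, weight and tray untouched. A small trim, settle, then hand in.

apply_moves([
  [[0,0,0.1],[0,0,0],1.5],
  [[0,0,0],[0,0,0],1.5],
  [[0,0,0],[0,0,0],1.5],
  [[0,0,0],[0,0,0],1.5],
])

```text
clock: 18.45
tool_pos: [0.6066, -0.1775, 0.0943]
tcp_rot: [[0.157, 0.988, 0.0], [0.988, -0.157, 0.0], [0.0, 0.0, -1.0]]
contact_force: [-0.6, -0.2, -1.8]
finger_gap: 0.0237
finger_force: 36.4
```

```bash
python3 -c "
from cell import bot
print(bot.observe()['tool_pos'],bot.close_job())"
```

```text
the job is handed in; nothing more can be done
[ 0.60658213 -0.17748649  0.09431173] None
```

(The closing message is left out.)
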